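# Set up the cocoa bean cracker

### The job

Set up the bean cracker: put the feed tube that fits fully home in the round opening on its top and let it go, leaving the tube that is too wide standing on the table. Then turn the thumbscrew clockwise until it seats, back it off a quarter turn, and finish while still gripping the thumbscrew, holding it still there. Leave the other things on the table alone.

Things in the scene. Friction and masses are not known exactly. Their poses are not given: they have to be found in the camera images.
- cracker: the bean cracker, bolted down: grey body 110 mm high with a flat aluminium top 140 mm (its x) by 260 mm (its y). Origin under its centre at table height, z up. The opening is on top at its y = +70 mm, the thumbscrew on top at its y = -70 mm; a crank sticks out to y = +190 mm at 45 mm height, a chute at low height towards -x
- opening (a point): centre of the mouth of the round opening in the cracker's top, 110 mm above the table; bore 42 mm in diameter, 35 mm deep with a flat floor, upright, 4 mm chamfer at the mouth; axes as the cracker's
- tube_slim: the feed tube that fits: plain steel, open at both ends, standing on the table, 38 mm outside, 30 mm inside diameter, 85 mm tall; origin at the centre of its lower end, z along its axis. Home in the opening it stands 50 mm out of the top
- tube_wide: the feed tube that does not fit: same steel, 85 mm tall, 48 mm outside diameter, 40 mm inside; origin at the centre of its lower end, z along its axis
- screw_wing (a point): on the thumbscrew's vertical axis, in the middle of its upright flat steel wing, 42 mm above the cracker's top. The wing is 46 mm long (this point's x), 12 mm thick (its y: pinch it across these flats) and reaches from 18 mm below to 16 mm above this point; a round collar of 30 mm diameter lies below it
- thumbscrew (a joint): turn of the thumbscrew in rad, growing clockwise seen from above; 0 = seated against a hard stop, with the wing lying along the cracker's x; it starts 1.9 to 3 rad short of that (negative). The wing's yaw is the cracker's yaw minus this value. It does not rise or sink, turns against a friction of about 0.06 N m, stays where it is left, and its other stop is at -4.5
- pod_a: bystander: brown cocoa pod, 150 mm long, 76 mm thick, lying behind the tubes; origin under its middle
- pod_b: bystander: brown cocoa pod, 150 mm long, 76 mm thick, lying on the left; origin under its middle
- brush: bystander: hand brush lying along x between the tubes and the cracker, under 30 mm high
- bowl: bystander: white bowl, 116 mm across, 50 mm high; origin under its centre
- jar: bystander: glass jar, 68 mm across, 110 mm high; origin under its centre
- mug: bystander: white mug, 80 mm across, 90 mm high, with a handle; origin under its centre
- spatula: bystander: spatula lying roughly along x at the right edge, under 30 mm high
Not all that is in view belongs to the job. What is shaped like the tube_wide but yellow is not meant. Leave any green look-alike of the tube_slim alone.

How it is judged:
By the outcome, as a careful person would: the job done as asked, in the order asked, and still so for the second after the job is handed in, while the arm keeps its last pose, push and grip.
It also fails if it takes over 72 s, if anything falls off the work surface, if the arm or the gripper's body presses on something with over 40 N, if the wrist force passes 120 N, or if a joint passes its speed limit or range.

### The arm

A 7-joint arm with a two-finger parallel gripper is mounted at the origin on the work surface. World frame = base frame: x ahead of the robot, y to its left, z up, the work surface at z = 0. Lengths are in m, angles in degrees, forces in N, time in s.
With the tool pointing down it reaches from about 0.425 to 0.875 m from the base axis. Payload 4.7 kg.
Tool frame: the origin (TCP) lies on the centre line of the jaws, within the pads' length; the fingertips stand 22 mm ahead of it and the grasp point (between the pads) lies 3 mm ahead of it; z points along the fingers, y is the line along which they close (so a half turn about z gives the same grasp; the last joint's range is limited). The gripper opens to 87 mm and grips with 3 to 60 N. Pads are 19 mm wide; open, the fingers measure 117 mm over their backs; the gripper's body (75 mm by 190 mm) begins 51 mm behind the grasp point.
Start: joints at [70.995, 18.392, -4.016, 83.108, 1.295, 78.541, -3.26], TCP at [0.22, -0.612, 0.245] pointing down, gripper open.
Joint ranges: [-163.93, 163.93], [-17.29, 119.83], [-79.2, 71.16], [3.27, 140.29], [-89.18, 269.18], [5.43, 117.66], [-154.24, 154.24]. Speed limits (degrees/s): [147.25, 147.25, 180, 180, 180, 180, 180].

### API

Orientations are given as [roll, pitch, yaw] about the fixed x, y, z axes, in that order (R = Rz(yaw) Ry(pitch) Rx(roll)).
In Python, from rig import env gives the robot as it stands. The module is installed in compiled form; this text tells all that it offers.
- The arm moves only by the tool arm_command, never from a script. Its argument "moves" is a list that holds one entry, the list of rows, each a list of 7 numbers: the shift along the tool's x, y, z in cm, then the turn, a rotation vector about the tool's x, y, z in degrees, then the opening, from 0 (shut) to 1 (fully open). A call has 1 to 8 rows; each row is the pose to reach, as a shift and turn from the pose commanded when the call began, along the tool's axes at that moment; what a row does not reach only later rows make up. A row lasts 1/10 s, in which the tool goes at most 50 mm and 8.59 degrees, less where a joint would pass 70% of its speed; a pose out of reach is approached as far as the arm can. A call with a gripper value outside its range is refused whole. The fingers move at their own pace and stop on an object; "newtons" is the grip in N (left out, the last holds). Time passes only in rows, so rows that repeat a pose let the fingers close. It gives the time, the measured TCP pose, the force, the opening and the grip force at its end, in the units of the state.
- env.get_obs(): the state, without advancing time (a new reading comes with each control period).
- env.read_camera(name): name is "side" or "top"; returns (picture, depth): 480x640x3 uint8, red, green, blue; 480x640 float32, m along the optical axis (not along the pixel's ray), 0 where there is no reading.
- env.camera_model(name): a dict with "fx", "fy", "cx", "cy" (pixels), "rvec" (rotation vector, rad) and "tvec" (3), from world to camera coordinates, as OpenCV has them. Camera axes: x right, y down, z forward; pixel columns grow to the right and rows downward; lengths in m; the calibration is good to about 2 mm. A picture is of the moment at which its call begins. camera_model takes no time and is no camera call.
- env.hand_in(): hands the job in; it is judged then, once.
The state is a dict: "time": time; "joint_pos": joint angles; "joint_velocities": joint speeds; "joint_torque": joint torques, N m; "eef_pos": TCP position; "tcp_rot": TCP orientation; "force": force on the tool from outside, world axes, zero at the start; "ft_torque": the same for the moment, N m; "width": finger opening in m; "grip_force": force on a finger pad.
Only numpy, scipy, OpenCV 4.12 (cv2) and the standard library are available. Lean on these libraries where they do the work, as an engineer would, in place of code of your own. Each camera call takes 0.05 s, during which the arm holds its last target. There are 200 camera calls.

## Working session

There is one attempt and no reset: what is moved stays moved. The work goes in short steps, Python scripts to look and compute and a tool call to move; the robot and the scene stay as the last step left them, time stands still between calls to the robot, and variables do not carry over. Pictures are saved under pics/ and viewed, at most 10 in all, crops included, and the job is handed in when it is done.

Besides the shell and the picture viewer there is one more tool, called after "Emit:" as name(argument=value, ...), one argument or row to a line, values as JSON. arm_command: Moves the arm, as the interface text tells. Its arguments: {"type":"object","properties":{"moves":{"type":"array"},"newtons":{"type":"number"}},"required":["moves"]}

```bash
mkdir -p pics
cat > h.py <<'E'
import numpy as np, cv2
from rig import env
def cam(n):
    m=env.camera_model(n); R=cv2.Rodrigues(np.array(m["rvec"],float))[0]; return m,R,np.array(m["tvec"],float).ravel()
def cloud(n,d):
    m,R,t=cam(n); v,u=np.mgrid[0:480,0:640]
    p=np.stack([(u-m["cx"])/m["fx"]*d,(v-m["cy"])/m["fy"]*d,d],-1)
    return (p-t)@R
def ray(n,u,v,z):
    m,R,t=cam(n); c=-R.T@t; d=R.T@np.array([(u-m["cx"])/m["fx"],(v-m["cy"])/m["fy"],1])
    return c+d*(z-c[2])/d[2]
def snap(n,f):
    p,d=env.read_camera(n); cv2.imwrite(f"pics/{f}.png",p[...,::-1]); np.save(f"pics/{f}.npy",d); return p,d
E
python3 - <<'E'
from h import *
for n in("top","side"):
    snap(n,n+"0"); m,R,t=cam(n); print(n,m["fx"],-R.T@t,R[2])
o=env.get_obs(); print(o)
E
```

```text
top 470.98712128800986 [0.29933809 0.02861281 1.49960853] [ 0.17221133  0.00962495 -0.985013  ]
side 510.4376481117111 [0.2934485  0.87100263 1.01514955] [ 0.2109351  -0.65889324 -0.72205684]
{'time': 0.1, 'joint_pos': array([70.99539077, 18.43350263, -4.01768883, 83.16750633,  1.2954269 ,
       78.54213162, -3.26167333]), 'joint_velocities': array([ 0.04676732, -0.02233837, -0.00575638, -0.21701481,  0.03984805,
        0.00760076, -0.00280305]), 'joint_torque': array([-1.89978864e-04, -4.92571449e+01, -4.06030426e-01, -3.13398886e+01,
       -6.43422687e-02,  3.95156094e-02,  6.35659649e-05]), 'eef_pos': array([ 0.22013064, -0.61109858,  0.24358956]), 'tcp_rot': array([-1.79902126e+02,  5.26958906e-03,  1.98146583e+01]), 'force': array([-0.1406813 , -0.81561652, -0.07181037]), 'ft_torque': array([ 0.0173446 , -0.00518362, -0.04203021]), 'grip_force': 0.0, 'width': 0.08709013358458662}
```

View pics/top0.png

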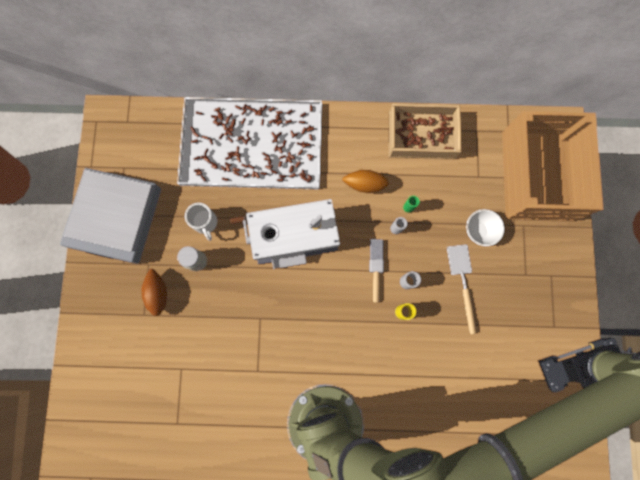

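View pics/side0.png

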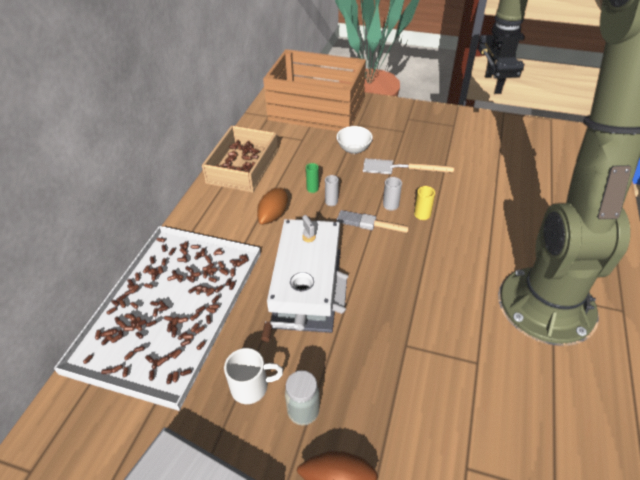

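The top view shows the cracker around (293,232), with the opening at (270,233) and the wing at (316,223). The slim steel tube is at (399,226), next to the green one at (411,204). The wide steel tube is at (410,280), with the yellow one at (406,312). In the side view the slim tube is at (332,190), the wide tube at (393,193), the opening at (302,281) and the wing at (309,230).

Run:
```python
from h import *
P={}
for n in("top","side"):
    d=np.load(f"pics/{n}0.npy"); p=cv2.imread(f"pics/{n}0.png"); P[n]=(cloud(n,d),p,d)
# tubes: points from both cams near estimate, rim height
for nm,uv in(("slim",(399,220)),("wide",(410,275))):
    c=ray("top",*uv,.085); print(nm,"ray",c.round(3))
    for n in P:
        X=P[n][0]; ok=(P[n][2]>0)&(np.hypot(X[...,0]-c[0],X[...,1]-c[1])<.045)&(X[...,2]>.075)&(X[...,2]<.1)
        q=X[ok]; 
        if len(q)>5:
            (cx,cy),r=cv2.minEnclosingCircle(q[:,:2].astype(np.float32)); print(n,len(q),cx,cy,r,q[:,2].max())
# cracker top
q=[]
for n in P:
    X=P[n][0]; c=ray("top",293,232,.11)
    ok=(P[n][2]>0)&(np.hypot(X[...,0]-c[0],X[...,1]-c[1])<.17)&(abs(X[...,2]-.11)<.008)
    k,l,s,_=cv2.connectedComponentsWithStats(ok.astype(np.uint8)); i=1+s[1:,4].argmax(); Q=X[l==i]
    r=cv2.minAreaRect((Q[:,:2]*1000).astype(np.float32)); print(n,len(Q),r,Q[:,2].mean())
    hull=l==i; 
    # wing points
    ok=(P[n][2]>0)&(np.hypot(X[...,0]-c[0],X[...,1]-c[1])<.15)&(X[...,2]>.135)&(X[...,2]<.18)
    w=X[ok]; print("wing",len(w),w.mean(0), cv2.minAreaRect((w[:,:2]*1000).astype(np.float32)),w[:,2].max())
    # opening: holes in top
    p=P[n][1]; u0,v0=(270,233) if n=="top" else (302,281)
    g=cv2.cvtColor(p,cv2.COLOR_BGR2GRAY)[v0-18:v0+19,u0-18:u0+19]; m=(g<130).astype(np.uint8)
    cs,_=cv2.findContours(m,cv2.RETR_EXTERNAL,cv2.CHAIN_APPROX_NONE); cs=sorted(cs,key=cv2.contourArea)[-2:]
    for k in cs:
        if len(k)<6: continue
        e=cv2.fitEllipse(k); print(n,"hole",e[0][0]+u0-18,e[0][1]+v0-18,e[1],ray(n,e[0][0]+u0-18,e[0][1]+v0-18,.11).round(4))
a=[cv2.resize(P["top"][1][190:300,235:435],(800,440),interpolation=2),]
cv2.imwrite("pics/c1.png",a[0])
```

```text
slim ray [ 0.62  -0.211  0.085]
top 59 0.6094658374786377 -0.21345031261444092 0.01937330700457096 0.09076047507606903
side 88 0.6083290576934814 -0.2117750495672226 0.021835897117853165 0.08791952182216722
wide ray [ 0.451 -0.244  0.085]
top 84 0.43790799379348755 -0.24844975769519806 0.024838179349899292 0.09100111505134204
side 114 0.43310821056365967 -0.2454862743616104 0.027575265616178513 0.08858604442893839
top 3673 ((578.2124633789062, 115.61248779296875), (141.50047302246094, 260.25738525390625), 11.265213966369629) 0.11035182144967576
wing 100 [0.58912738 0.04616604 0.16037705] ((590.7398681640625, 47.19758987426758), (25.164947509765625, 44.257564544677734), 32.45017623901367) 0.17480387720030055
top hole 268.1868190765381 232.90217781066895 (11.918547630310059, 13.254566192626953) [0.5633 0.1862 0.11  ]
side 4645 ((577.8387451171875, 116.22577667236328), (141.05291748046875, 266.1331481933594), 11.241040229797363) 0.10935410948990068
wing 160 [0.58892522 0.0536753  0.15734148] ((591.4046020507812, 49.209373474121094), (14.236807823181152, 48.31208419799805), 43.245208740234375) 0.17112265148285866
side hole 300.1483325958252 287.0816345214844 (5.3824076652526855, 17.038482666015625) [0.5611 0.2023 0.11  ]
```

View pics/c1.png

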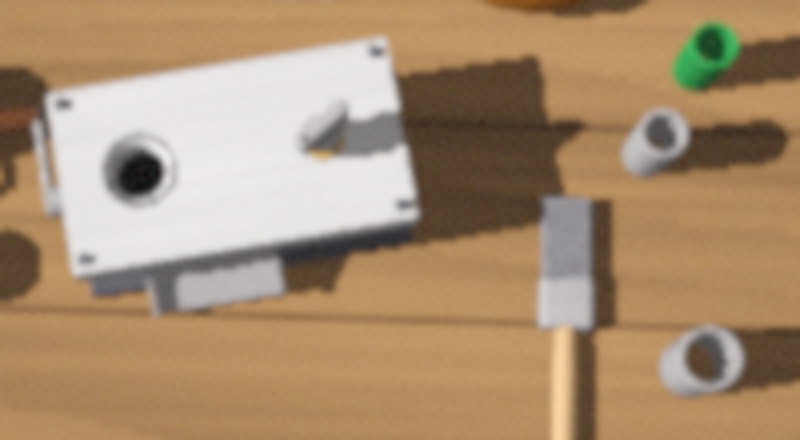

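```bash
cat >> h.py <<'E'
from scipy.spatial.transform import Rotation as Ro
def to(x,y,z,psi):
    o=env.get_obs(); R=Ro.from_euler("xyz",o["tcp_rot"],degrees=True); T=Ro.from_euler("xyz",[180,0,psi],degrees=True)
    s=R.inv().apply(np.array([x,y,z])-o["eef_pos"])*100; r=(R.inv()*T).as_rotvec(degrees=True)
    print("t",round(o["time"],2),"pos",o["eef_pos"].round(4),"rot",o["tcp_rot"].round(1),"F",o["force"].round(1),"Tz",o["ft_torque"][2].round(2),"w",round(o["width"],4),"g",round(o["grip_force"],1),"j",o["joint_pos"].round(0))
    print("shift",s.round(2),"turn",r.round(1))
E
python3 -c "
from h import *
to(.609,-.2125,.2,130)"
```

```text
t 0.1 pos [ 0.2201 -0.6111  0.2436] rot [-179.9    0.    19.8] F [-0.1 -0.8 -0.1] Tz -0.04 w 0.0871 g 0.0 j [71. 18. -4. 83.  1. 79. -3.]
shift [ 50.1  -24.31   4.4 ] turn [-1.000e-01 -1.000e-01 -1.102e+02]
```

Emit:
arm_command(
  moves=[
    [[50.1,-24.3,4.4,0,0,-110,1],[50.1,-24.3,4.4,0,0,-110,1],[50.1,-24.3,4.4,0,0,-110,1],[50.1,-24.3,4.4,0,0,-110,1],[50.1,-24.3,4.4,0,0,-110,1],[50.1,-24.3,4.4,0,0,-110,1],[50.1,-24.3,4.4,0,0,-110,1],[50.1,-24.3,4.4,0,0,-110,1]],
  ],
)

```text
time: 0.9
eef_pos: [0.4997, -0.3245, 0.2127]
tcp_rot: [-180.0, 0.0, 88.9]
force: [0.5, -0.3, 0.9]
width: 0.087
grip_force: 0.0
```

```bash
python3 -c "
from h import *
to(.609,-.2125,.2,130)"
```

```text
t 0.9 pos [ 0.4997 -0.3245  0.2127] rot [-180.     0.    88.9] F [ 0.5 -0.3  0.9] Tz 0.04 w 0.087 g 0.0 j [ 52.  14. -25.  93.   6.  74.  25.]
shift [11.41 10.71  1.26] turn [ -0.   -0.  -41.1]
```

Emit:
arm_command(
  moves=[
    [[11.4,10.7,1.3,0,0,-41,1],[11.4,10.7,1.3,0,0,-41,1],[11.4,10.7,1.3,0,0,-41,1],[11.4,10.7,1.3,0,0,-41,1],[11.4,10.7,1.3,0,0,-41,1],[11.4,10.7,1.3,0,0,-41,1],[11.4,10.7,1.3,0,0,-41,1]],
  ],
)

```text
time: 1.6
eef_pos: [0.6082, -0.2154, 0.1996]
tcp_rot: [-180.0, -0.0, 129.4]
force: [0.7, -0.1, -0.8]
width: 0.0873
grip_force: 0.0
```

Run:
```python
from h import *
to(.609,-.2125,.065,130)
p,d=snap("side","s1"); cv2.imwrite("pics/c2.png",cv2.resize(p[100:280,220:440,::-1],(733,600),interpolation=2))
```

```text
t 1.6 pos [ 0.6082 -0.2154  0.1996] rot [-180.    -0.   129.4] F [ 0.7 -0.1 -0.8] Tz -0.06 w 0.0873 g 0.0 j [ 43.  23. -34.  86.  13.  75.  47.]
shift [ 0.17  0.25 13.46] turn [-0.  -0.  -0.6]
```

View pics/c2.png

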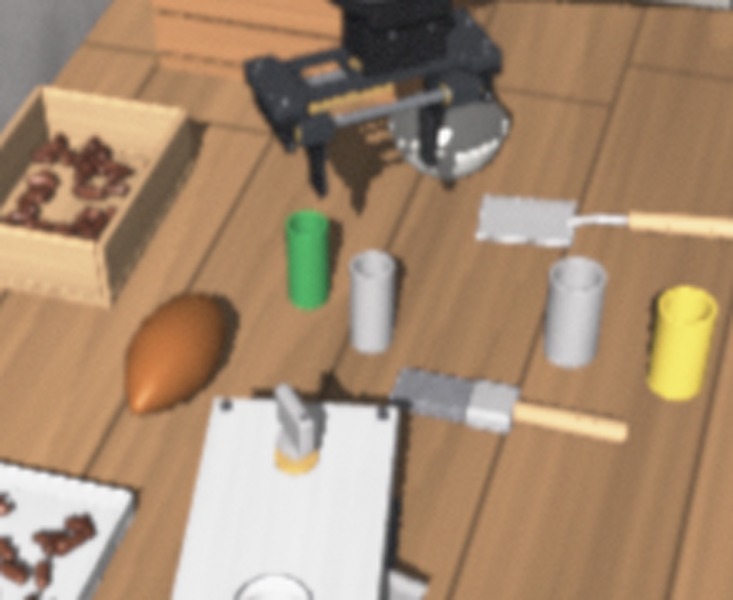

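The gripper hovers over the slim tube (crop (372,300)). Its fingertips, at (318,190) and (450,180), are on either side of the tube and clear of the green one. I'll descend and grip.

Emit:
arm_command(
  moves=[
    [[0.2,0.2,4,0,0,0,1],[0.2,0.2,8,0,0,0,1],[0.2,0.2,11,0,0,0,1],[0.2,0.2,13.4,0,0,0,1],[0.2,0.2,13.4,0,0,0,1],[0.2,0.2,13.4,0,0,0,0.3],[0.2,0.2,13.4,0,0,0,0.3],[0.2,0.2,13.4,0,0,0,0.3]],
  ],
  newtons=15,
)

```text
time: 2.45
eef_pos: [0.6101, -0.2125, 0.0681]
tcp_rot: [179.9, 0.2, 129.5]
force: [0.0, -0.1, -0.1]
width: 0.0706
grip_force: 0.0
```

Emit:
arm_command(
  moves=[
    [[0,0,0,0,0,0,0.3],[0,0,0,0,0,0,0.3],[0,0,0,0,0,0,0.3],[0,0,0,0,0,0,0.3]],
  ],
  newtons=20,
)

```text
time: 2.85
eef_pos: [0.6089, -0.2122, 0.0662]
tcp_rot: [-180.0, 0.0, 129.6]
force: [-0.7, 0.1, 0.2]
width: 0.0388
grip_force: 1.0
```

```bash
python3 -c "
from h import *
to(.609,-.2125,.26,130)"
```

```text
t 2.85 pos [ 0.6089 -0.2122  0.0662] rot [-180.     0.   129.6] F [-0.7  0.1  0.2] Tz 0.03 w 0.0388 g 1.0 j [ 42.  29. -32.  94.  17.  62.  44.]
shift [-3.000e-02 -1.000e-02 -1.938e+01] turn [-0.   0.  -0.4]
```

Emit:
arm_command(
  moves=[
    [[0,0,0,0,0,0,0.3],[0,0,0,0,0,0,0.3],[0,0,-3,0,0,0,0.3],[0,0,-7,0,0,0,0.3],[0,0,-11,0,0,0,0.3],[0,0,-15,0,0,0,0.3],[0,0,-19.4,0,0,0,0.3],[0,0,-19.4,0,0,0,0.3]],
  ],
  newtons=20,
)

```text
time: 3.65
eef_pos: [0.6121, -0.2123, 0.2673]
tcp_rot: [179.7, 0.6, 129.6]
force: [-0.2, 0.5, -0.9]
width: 0.038
grip_force: 20.0
```

```bash
python3 -c "
from h import *
to(.564,.185,.26,130)"
```

```text
t 3.65 pos [ 0.6121 -0.2123  0.2673] rot [179.7   0.6 129.6] F [-0.2  0.5 -0.9] Tz 0.02 w 0.038 g 20.0 j [ 43.  20. -35.  81.  12.  81.  48.]
shift [33.69 21.6   0.52] turn [ 0.3  0.6 -0.4]
```

Emit:
arm_command(
  moves=[
    [[4.2,2.7,0,0,0,0,0.3],[8.4,5.4,0,0,0,0,0.3],[12.6,8.1,0,0,0,0,0.3],[16.8,10.8,0,0,0,0,0.3],[21,13.5,0,0,0,0,0.3],[25.2,16.2,0,0,0,0,0.3],[29.5,18.9,0,0,0,0,0.3],[33.7,21.6,0,0,0,0,0.3]],
  ],
)

```text
time: 4.45
eef_pos: [0.5599, 0.1861, 0.2591]
tcp_rot: [-179.9, 0.0, 129.5]
force: [0.3, -0.6, -2.1]
width: 0.0382
grip_force: 20.0
```

Emit:
arm_command(
  moves=[
    [[0,0,0,0,0,0,0.3],[0,0,0,0,0,0,0.3],[0,0,0,0,0,0,0.3],[0,0,0,0,0,0,0.3]],
  ],
)

```text
time: 4.85
eef_pos: [0.5614, 0.1823, 0.2594]
tcp_rot: [-179.9, 0.0, 129.4]
force: [0.5, 0.5, -1.0]
width: 0.038
grip_force: 20.0
```

Run:
```python
from h import *
to(.564,.185,.195,130)
p,d=snap("side","s2"); to(.564,.185,.195,130)
cv2.imwrite("pics/c3.png",cv2.resize(p[160:340,220:400,::-1],(600,600),interpolation=2))
X=cloud("side",d); o=env.get_obs()["eef_pos"]
for zl,zh in((.195,.215),(.215,.235)):
    ok=(d>0)&(np.hypot(X[...,0]-o[0],X[...,1]-o[1])<.035)&(X[...,2]>zl)&(X[...,2]<zh); q=X[ok]
    if len(q)<10: print(len(q)); continue
    A=np.c_[2*q[:,:2],np.ones(len(q))]; s=np.linalg.lstsq(A,(q[:,:2]**2).sum(1),rcond=None)[0]
    from scipy.optimize import least_squares
    f=least_squares(lambda c:np.hypot(q[:,0]-c[0],q[:,1]-c[1])-.019,o[:2],loss="soft_l1",f_scale=.002).x
    print(len(q),s[:2],np.sqrt(s[2]+s[:2]@s[:2]),f,"tcp",o[:2])
```

```text
t 4.85 pos [0.5614 0.1823 0.2594] rot [-179.9    0.   129.4] F [ 0.5  0.5 -1. ] Tz -0.02 w 0.038 g 20.0 j [ 18.  16. -46.  89.  12.  80.  10.]
shift [0.05 0.38 6.44] turn [-0.1  0.  -0.6]
t 4.9 pos [0.5614 0.1825 0.2595] rot [-179.9    0.   129.4] F [ 0.2 -0.6 -1.7] Tz 0.01 w 0.0379 g 20.0 j [ 18.  16. -47.  89.  12.  80.  10.]
shift [0.03 0.37 6.45] turn [-0.1  0.  -0.6]
110 [0.56167726 0.18228724] 0.01780900627091528 [0.56227932 0.18086201] tcp [0.56140231 0.18246458]
105 [0.56183385 0.18249565] 0.01768550353738505 [0.56256264 0.18102587] tcp [0.56140231 0.18246458]
```

View pics/c3.png

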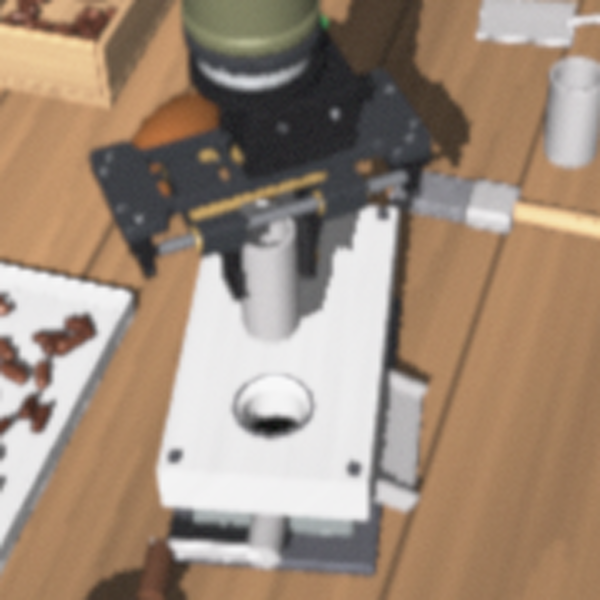

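The tube hangs upright and centred in the gripper, over the cracker. The mouth ellipse is centred at crop (273,404), which is side pixel (301.9,281.2).

Run:
```python
from h import *
print(ray("side",301.9,281.2,.11),ray("top",270,233,.11))
d=np.load("pics/s2.npy");X=cloud("side",d); p=cv2.imread("pics/s2.png")
m=((d>0)&(abs(X[...,2]-.11)<.006)).astype(np.uint8)
k,l,s,_=cv2.connectedComponentsWithStats(m); i=l[300,301] or 1+s[1:,4].argmax(); m=(l==i).astype(np.uint8)
cs,h=cv2.findContours(m,cv2.RETR_CCOMP,cv2.CHAIN_APPROX_NONE)
for j,c in enumerate(cs):
    if h[0][j][3]>=0 and len(c)>15:
        e=cv2.fitEllipse(c); print(e,ray("side",*e[0],.11))
```

```text
[0.56261248 0.18501223 0.11      ] [0.5631167  0.18075673 0.11      ]
((301.4571533203125, 282.48614501953125), (14.775567054748535, 19.126094818115234), 85.40768432617188) [0.56240194 0.18885198 0.11      ]
```

Emit:
arm_command(
  moves=[
    [[0.05,0.3,2,0,0,0,0.3],[0.05,0.3,4,0,0,0,0.3],[0.05,0.3,5.5,0,0,0,0.3],[0.05,0.3,6.5,0,0,0,0.3],[0.05,0.3,6.5,0,0,0,0.3],[0.05,0.3,6.5,0,0,0,0.3]],
  ],
)

```text
time: 5.5
eef_pos: [0.5632, 0.1868, 0.1955]
tcp_rot: [180.0, 0.0, 129.6]
force: [0.0, 0.2, -0.8]
width: 0.0381
grip_force: 20.0
```

Emit:
arm_command(
  moves=[
    [[0,0,0.5,0,0,0,0.3],[0,0,1,0,0,0,0.3],[0,0,1.4,0,0,0,0.3],[0,0,1.8,0,0,0,0.3],[0,0,2.2,0,0,0,0.3],[0,0,2.2,0,0,0,0.3]],
  ],
)

```text
time: 6.1
eef_pos: [0.5625, 0.1867, 0.1722]
tcp_rot: [-179.9, -0.0, 129.6]
force: [-0.5, -0.1, -1.4]
width: 0.0378
grip_force: 20.0
```

```bash
python3 -c "
from h import *
to(.5635,.185,.142,129.5)"
```

```text
t 6.1 pos [0.5625 0.1867 0.1722] rot [-179.9   -0.   129.6] F [-0.5 -0.1 -1.4] Tz -0.0 w 0.0378 g 20.0 j [ 17.  20. -46.  96.  15.  71.   8.]
shift [-0.2  -0.02  3.02] turn [-0.1 -0.   0.1]
```

Emit:
arm_command(
  moves=[
    [[-0.1,0,0.3,0,0,0,0.3],[-0.1,0,0.6,0,0,0,0.3],[-0.1,0,0.9,0,0,0,0.3],[-0.1,0,1.2,0,0,0,0.3],[-0.1,0,1.5,0,0,0,0.3],[-0.1,0,1.5,0,0,0,0.3]],
  ],
)

```text
time: 6.7
eef_pos: [0.5632, 0.1859, 0.1574]
tcp_rot: [-179.9, -0.0, 129.6]
force: [-0.6, -0.3, -1.2]
width: 0.0379
grip_force: 20.0
```

Going in freely.

Emit:
arm_command(
  moves=[
    [[0,0,0.4,0,0,0,0.3],[0,0,0.8,0,0,0,0.3],[0,0,1.1,0,0,0,0.3],[0,0,1.4,0,0,0,0.3],[0,0,1.6,0,0,0,0.3],[0,0,1.7,0,0,0,0.3]],
  ],
)

```text
time: 7.3
eef_pos: [0.5634, 0.186, 0.1411]
tcp_rot: [-180.0, 0.0, 129.6]
force: [-1.8, -1.1, 3.7]
width: 0.0377
grip_force: 20.0
```

```bash
python3 -c "
from h import *
to(.5635,.185,.141,129.5)"
```

```text
t 7.3 pos [0.5634 0.186  0.1411] rot [-180.     0.   129.6] F [-1.8 -1.1  3.7] Tz -0.03 w 0.0377 g 20.0 j [ 16.  21. -45.  97.  16.  68.   7.]
shift [-0.08 -0.06  0.01] turn [-0.   0.   0.1]
```

Emit:
arm_command(
  moves=[
    [[0,0,0,0,0,0,0.8],[0,0,0,0,0,0,0.8],[0,0,0,0,0,0,0.8],[0,0,0,0,0,0,0.8],[0,0,0,0,0,0,0.8],[0,0,-2,0,0,0,0.8],[0,0,-4,0,0,0,0.8],[0,0,-7,0,0,0,0.8]],
  ],
)

```text
time: 8.1
eef_pos: [0.5626, 0.1856, 0.2105]
tcp_rot: [-179.9, -0.1, 129.6]
force: [0.4, 0.0, 0.1]
width: 0.0693
grip_force: 0.0
```

Emit:
arm_command(
  moves=[
    [[0,0,-3,0,0,0,1],[0,0,-5,0,0,0,1],[0,0,-5,0,0,0,1],[0,0,-5,0,0,0,1]],
  ],
)

```text
time: 8.5
eef_pos: [0.5635, 0.1861, 0.2607]
tcp_rot: [-180.0, 0.0, 129.6]
force: [0.5, 0.6, -0.4]
width: 0.0857
grip_force: 0.0
```

Run:
```python
from h import *
p,d=snap("top","t3"); p2,d2=snap("side","s3")
to(.5917,.0474,.25,130)
a=cv2.resize(p[170:290,230:350,::-1],(390,600),interpolation=2) if 0 else cv2.resize(p2[160:340,220:400,::-1],(600,600),interpolation=2)
cv2.imwrite("pics/c4.png",a)
X=cloud("side",d2); c=np.array([.5917,.0474])
from scipy.spatial import cKDTree
for n in("side0","top0","s3"):
    nm="top" if n=="top0" else "side"; D=np.load(f"pics/{n}.npy");Y=cloud(nm,D)
    ok=(D>0)&(np.hypot(Y[...,0]-c[0],Y[...,1]-c[1])<.035)&(Y[...,2]>.14)&(Y[...,2]<.175); q=Y[ok]
    t=q[q[:,2]>.155]
    for g in(q,t):
        if len(g)>10:
            w,v=np.linalg.eigh(np.cov(g[:,:2].T)); print(n,len(g),g.mean(0).round(4),np.sqrt(w).round(4),np.degrees(np.arctan2(v[1,1],v[0,1]))%180)
# tube in opening
ok=(d2>0)&(np.hypot(X[...,0]-.5635,X[...,1]-.186)<.035)&(X[...,2]>.125)&(X[...,2]<.2);q=X[ok];print("tube",len(q),q[:,2].max(),np.percentile(q[:,2],[90,95,99]),q.mean(0))
```

```text
t 8.6 pos [0.5629 0.1857 0.2595] rot [-179.9   -0.   129.6] F [ 0.3 -0.2 -0.8] Tz 0.0 w 0.0867 g 0.0 j [ 18.  16. -47.  89.  12.  80.  10.]
shift [-12.5   -6.58   0.95] turn [-0.1 -0.  -0.4]
side0 146 [0.5889 0.0534 0.1592] [0.0036 0.0142] 135.1332233407999
side0 102 [0.5894 0.0518 0.1645] [0.0036 0.0142] 134.3462098373274
top0 88 [0.5897 0.0464 0.1635] [0.0041 0.0134] 131.7676100324161
top0 73 [0.5904 0.0468 0.1666] [0.0038 0.0133] 132.39034681471455
s3 105 [0.5869 0.0553 0.158 ] [0.0037 0.0144] 132.9628792100096
s3 69 [0.5883 0.0527 0.1637] [0.0038 0.0153] 132.6622283907978
tube 333 0.16357603057083397 [0.15927932 0.16038695 0.16234177] [0.56292467 0.18795051 0.14619596]
```

View pics/c4.png

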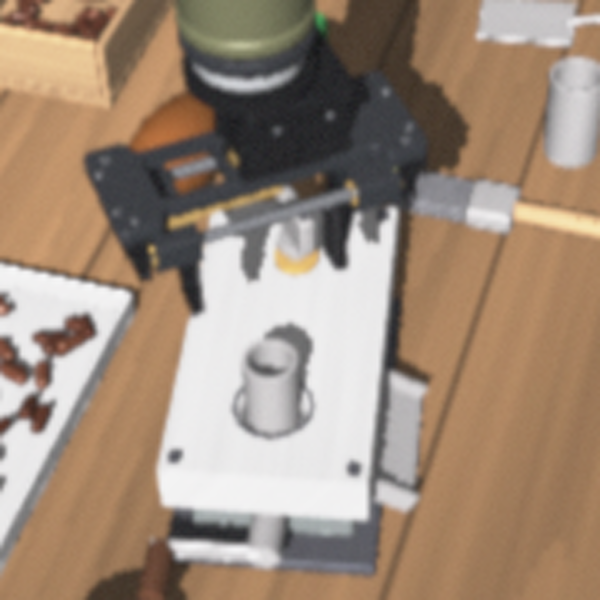

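The tube stands home in the opening: its top measures 0.160 m, and it is upright at crop (272,385). The wing yaw is about 133°, so the thumbscrew is at about -122°. Next I go over the wing.

Emit:
arm_command(
  moves=[
    [[-4.2,-2.2,0,0,0,-3,1],[-8.3,-4.4,0,0,0,-3,1],[-12.4,-6.5,0,0,0,-3.4,1],[-12.4,-6.5,0,0,0,-3.4,1],[-12.4,-6.5,0,0,0,-3.4,1],[-12.4,-6.5,0,0,0,-3.4,1]],
  ],
)

```text
time: 9.2
eef_pos: [0.5917, 0.0505, 0.2602]
tcp_rot: [-180.0, -0.1, 133.1]
force: [-0.2, 0.6, 0.6]
width: 0.0871
grip_force: 0.0
```

```bash
python3 -c "
from h import *
to(.5912,.048,.16,133)"
```

```text
t 9.2 pos [0.5917 0.0505 0.2602] rot [-1.800e+02 -1.000e-01  1.331e+02] F [-0.2  0.6  0.6] Tz -0.05 w 0.0871 g 0.0 j [ 29.  16. -43.  89.  11.  80.  28.]
shift [-0.17 -0.2  10.02] turn [-0.  -0.1  0.1]
```

Emit:
arm_command(
  moves=[
    [[-0.15,-0.2,3,0,0,0,1],[-0.15,-0.2,6,0,0,0,1],[-0.15,-0.2,8.5,0,0,0,1],[-0.15,-0.2,10,0,0,0,1],[-0.15,-0.2,10,0,0,0,1],[-0.15,-0.2,10,0,0,0,0],[-0.15,-0.2,10,0,0,0,0],[-0.15,-0.2,10,0,0,0,0]],
  ],
  newtons=10,
)

```text
time: 10.0
eef_pos: [0.5928, 0.0469, 0.1625]
tcp_rot: [179.9, 0.1, 133.0]
force: [-0.3, -0.5, 0.9]
width: 0.0704
grip_force: 0.0
```

Emit:
arm_command(
  moves=[
    [[0,0,0,0,0,0,0],[0,0,0,0,0,0,0],[0,0,0,0,0,0,0],[0,0,0,0,0,0,0],[0,0,0,0,0,0,0],[0,0,0,0,0,0,0],[0,0,0,0,0,0,0]],
  ],
)

```text
time: 10.7
eef_pos: [0.5919, 0.0466, 0.161]
tcp_rot: [-180.0, 0.0, 133.0]
force: [0.5, 0.6, -0.2]
width: 0.0149
grip_force: 0.0
```

```bash
python3 -c "
from h import *
to(.5912,.048,.16,133)"
```

```text
t 10.7 pos [0.5919 0.0466 0.161 ] rot [-180.    0.  133.] F [ 0.5  0.6 -0.2] Tz -0.02 w 0.0149 g 0.0 j [ 28.  20. -42.  96.  14.  69.  25.]
shift [0.15 0.04 0.1 ] turn [-0.  0. -0.]
```

Emit:
arm_command(
  moves=[
    [[0,0,0,0,0,0,0],[0,0,0,0,0,0,0],[0,0,0,0,0,0,0],[0,0,0,0,0,0,0]],
  ],
  newtons=20,
)

```text
time: 11.1
eef_pos: [0.5918, 0.0465, 0.161]
tcp_rot: [-180.0, -0.0, 133.0]
force: [-1.1, -1.4, 0.4]
width: 0.012
grip_force: 20.0
```

```bash
python3 -c "
from h import *
to(.5912,.048,.16,133)"
```

```text
t 11.1 pos [0.5918 0.0465 0.161 ] rot [-180.   -0.  133.] F [-1.1 -1.4  0.4] Tz -0.01 w 0.012 g 20.0 j [ 28.  20. -42.  96.  14.  69.  25.]
shift [0.15 0.06 0.1 ] turn [-0. -0. -0.]
```

Emit:
arm_command(
  moves=[
    [[0,0,0,0,0,7,0],[0,0,0,0,0,14,0],[0,0,0,0,0,21,0],[0,0,0,0,0,28,0],[0,0,0,0,0,35,0],[0,0,0,0,0,42,0],[0,0,0,0,0,49,0],[0,0,0,0,0,56,0]],
  ],
  newtons=30,
)

```text
time: 11.9
eef_pos: [0.5922, 0.0466, 0.161]
tcp_rot: [180.0, 0.0, 76.7]
force: [0.4, -0.6, -0.8]
width: 0.0119
grip_force: 30.0
```

```bash
python3 -c "
from h import *
to(.5912,.048,.16,30)"
```

```text
t 11.9 pos [0.5922 0.0466 0.161 ] rot [180.    0.   76.7] F [ 0.4 -0.6 -0.8] Tz 0.08 w 0.0119 g 30.0 j [ 21.  18. -34.  97.  10.  69. -28.]
shift [ 0.11 -0.13  0.1 ] turn [ 0.  -0.  46.7]
```

Forces are low and Tz is about 0.08 (the friction). To about 20° next, leaving 9° before the seat.

Emit:
arm_command(
  moves=[
    [[0,0,0,0,0,7,0],[0,0,0,0,0,14,0],[0,0,0,0,0,21,0],[0,0,0,0,0,28,0],[0,0,0,0,0,35,0],[0,0,0,0,0,42,0],[0,0,0,0,0,49,0],[0,0,0,0,0,56,0]],
  ],
)

```text
time: 12.7
eef_pos: [0.5926, 0.0462, 0.161]
tcp_rot: [179.9, -0.1, 20.7]
force: [1.8, -1.6, -0.7]
width: 0.0118
grip_force: 30.0
```

```bash
python3 -c "
from h import *
to(.5912,.048,.16,11.25)"
```

```text
t 12.7 pos [0.5926 0.0462 0.161 ] rot [ 1.799e+02 -1.000e-01  2.070e+01] F [ 1.8 -1.6 -0.7] Tz 0.09 w 0.0118 g 30.0 j [ 15.  17. -26.  97.   8.  68. -82.]
shift [-0.06 -0.22  0.1 ] turn [ 0.1 -0.1  9.4]
```

Emit:
arm_command(
  moves=[
    [[0,0,0,0,0,2,0],[0,0,0,0,0,4,0],[0,0,0,0,0,6,0],[0,0,0,0,0,7,0]],
  ],
)

```text
time: 13.1
eef_pos: [0.5926, 0.0462, 0.161]
tcp_rot: [179.9, -0.1, 13.9]
force: [1.9, -0.9, -1.5]
width: 0.0117
grip_force: 30.0
```

```bash
python3 -c "
from h import *
to(.5912,.048,.16,11.25)"
```

```text
t 13.1 pos [0.5926 0.0462 0.161 ] rot [ 1.799e+02 -1.000e-01  1.390e+01] F [ 1.9 -0.9 -1.5] Tz 0.05 w 0.0117 g 30.0 j [ 14.  16. -25.  97.   7.  68. -89.]
shift [-0.09 -0.21  0.1 ] turn [ 0.1 -0.1  2.7]
```

Emit:
arm_command(
  moves=[
    [[0,0,0,0,0,1,0],[0,0,0,0,0,2,0],[0,0,0,0,0,2,0]],
  ],
)

```text
time: 13.4
eef_pos: [0.5926, 0.0462, 0.161]
tcp_rot: [180.0, -0.1, 11.9]
force: [4.3, -1.6, -3.3]
width: 0.0119
grip_force: 30.0
```

```bash
python3 -c "
from h import *
to(.5912,.048,.16,11.25)"
```

```text
t 13.4 pos [0.5926 0.0462 0.161 ] rot [ 1.80e+02 -1.00e-01  1.19e+01] F [ 4.3 -1.6 -3.3] Tz -0.0 w 0.0119 g 30.0 j [ 14.  16. -25.  97.   7.  68. -91.]
shift [-0.1  -0.21  0.1 ] turn [ 0.  -0.1  0.7]
```

Emit:
arm_command(
  moves=[
    [[0,0,0,0,0,1,0],[0,0,0,0,0,2,0],[0,0,0,0,0,2,0]],
  ],
)

```text
time: 13.7
eef_pos: [0.5925, 0.0462, 0.161]
tcp_rot: [179.9, -0.1, 10.0]
force: [4.0, -2.1, -3.2]
width: 0.0121
grip_force: 30.0
```

```bash
python3 -c "
from h import *
to(.5912,.048,.16,11.25)"
```

```text
t 13.7 pos [0.5925 0.0462 0.161 ] rot [ 1.799e+02 -1.000e-01  1.000e+01] F [ 4.  -2.1 -3.2] Tz 0.54 w 0.0121 g 30.0 j [ 14.  16. -24.  97.   7.  68. -93.]
shift [-0.1 -0.2  0.1] turn [ 0.1 -0.1 -1.3]
```

Emit:
arm_command(
  moves=[
    [[0,0,0,0,0,0.5,0],[0,0,0,0,0,1,0],[0,0,0,0,0,1,0]],
  ],
)

```text
time: 14.0
eef_pos: [0.5924, 0.0462, 0.161]
tcp_rot: [179.9, -0.1, 9.0]
force: [5.4, -3.0, -3.8]
width: 0.0119
grip_force: 30.0
```

```bash
python3 -c "
from h import *
to(.5912,.048,.16,101.2)"
```

```text
t 14.0 pos [0.5924 0.0462 0.161 ] rot [ 1.799e+02 -1.000e-01  9.000e+00] F [ 5.4 -3.  -3.8] Tz 0.53 w 0.0119 g 30.0 j [ 13.  16. -24.  97.   7.  68. -94.]
shift [-0.09 -0.2   0.1 ] turn [  0.1   0.  -92.2]
```

It is seated: the torque has risen to 0.54 and stays there near yaw 11°. I'll regrip squarely at the seat, then back off 90°.

Emit:
arm_command(
  moves=[
    [[0,0,0,0,0,0,0.25],[0,0,0,0,0,0,0.25],[0,0,0,0,0,-2.2,0.25],[0,0,0,0,0,-2.2,0.25],[0,0,0,0,0,-2.2,0],[0,0,0,0,0,-2.2,0],[0,0,0,0,0,-2.2,0],[0,0,0,0,0,-2.2,0]],
  ],
)

```text
time: 14.8
eef_pos: [0.5919, 0.046, 0.161]
tcp_rot: [180.0, 0.0, 11.1]
force: [-1.5, -1.7, -0.5]
width: 0.0118
grip_force: 30.0
```

```bash
python3 -c "
from h import *
to(.5912,.048,.16,101.2)"
```

```text
t 14.8 pos [0.5919 0.046  0.161 ] rot [180.    0.   11.1] F [-1.5 -1.7 -0.5] Tz 0.1 w 0.0118 g 30.0 j [ 14.  16. -24.  97.   7.  68. -91.]
shift [-0.03 -0.21  0.1 ] turn [  0.    0.1 -90.1]
```

Emit:
arm_command(
  moves=[
    [[0,0,0,0,0,-7,0],[0,0,0,0,0,-14,0],[0,0,0,0,0,-21,0],[0,0,0,0,0,-28,0],[0,0,0,0,0,-35,0],[0,0,0,0,0,-42,0],[0,0,0,0,0,-48,0],[0,0,0,0,0,-54,0]],
  ],
)

```text
time: 15.6
eef_pos: [0.592, 0.0458, 0.161]
tcp_rot: [180.0, 0.0, 65.3]
force: [-0.1, -1.0, -0.5]
width: 0.0118
grip_force: 30.0
```

Emit:
arm_command(
  moves=[
    [[0,0,0,0,0,-7,0],[0,0,0,0,0,-14,0],[0,0,0,0,0,-21,0],[0,0,0,0,0,-28,0],[0,0,0,0,0,-33,0],[0,0,0,0,0,-36,0],[0,0,0,0,0,-36,0],[0,0,0,0,0,-36,0]],
  ],
)

```text
time: 16.4
eef_pos: [0.5921, 0.0459, 0.161]
tcp_rot: [180.0, 0.1, 101.1]
force: [0.8, -3.7, 0.3]
width: 0.0116
grip_force: 30.0
```

Run:
```python
from h import *
to(.5912,.048,.16,101.2)
p,d=snap("side","s5"); cv2.imwrite("pics/c5.png",cv2.resize(p[160:340,220:400,::-1],(600,600),interpolation=2))
```

```text
t 16.4 pos [0.5921 0.0459 0.161 ] rot [1.800e+02 1.000e-01 1.011e+02] F [ 0.8 -3.7  0.3] Tz 0.09 w 0.0116 g 30.0 j [ 24.  18. -37.  96.  12.  69.  -5.]
shift [ 0.23 -0.05  0.1 ] turn [ 0.   0.1 -0.1]
```

View pics/c5.png

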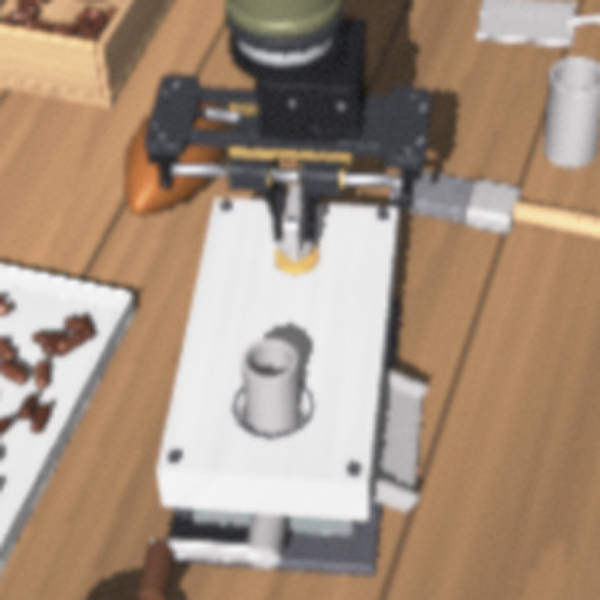

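The wing (crop (293,215)) is gripped along the cracker's long axis, a quarter turn back from the seat. The tube is still home at (272,385), and the wide tube is still standing at (575,115).

```bash
python3 -c "
from rig import env
print(env.hand_in())"
```

```text
the job is handed in; nothing more can be done
None
```

I handed the job in at about 16.5 s: the slim tube is home in the opening and released, the wide tube was left standing, and the thumbscrew was turned until it seated, backed off 90° and is still held in the gripper.

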